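# Hook the sole tray out from under the bench shelf

### The arm

A 6-joint arm with a two-finger parallel gripper is mounted at the origin on the work surface. World frame = base frame: x ahead of the robot, y to its left, z up, the work surface at z = 0. Lengths are in m, angles in rad, forces in N, time in s.
With the tool pointing down it reaches from about 0.275 to 1 m from the base axis. Payload 8.4 kg.
Tool frame: the origin (TCP) lies on the centre line of the jaws, within the pads' length; the fingertips stand 17 mm ahead of it and the grasp point (between the pads) lies 2 mm behind it (bot.tcp_to_tips is the z of the fingertips in the tool frame, in m); z points along the fingers, y is the line along which they close (so a half turn about z gives the same grasp; the last joint's range is limited). The gripper opens to 85 mm and grips with 20 to 120 N. Pads are 22 mm wide; open, the fingers measure 114 mm over their backs; the gripper's body (76 mm by 85 mm) begins 54 mm behind the grasp point. The pads swing forward as they close: fully open they stand 13 mm farther back than shut.
Start: joints at [-1.106, 0.353, 1.633, -0, 1.155, -0.002], TCP at [0.281, -0.558, 0.248] pointing down, gripper open.
Joint ranges: [-2.63, 2.63], [-0.92, 2.1], [0.06, 2.66], [-1.3, 4.44], [0, 2.69], [-3.02, 3.02]. Speed limits (rad/s): [2.22, 2.22, 2.79, 3.14, 3.14, 3.14].

### API

Orientations are given as a unit quaternion [x, y, z, w].
In Python, from workcell import bot, hand, kinematics, get_obs, vision, hand_in gives the robot as it stands. The module is installed in compiled form; this text tells all that it offers. Calls block until the motion is done:
- bot.reach(position, orientation): joint-space move of the TCP to a pose.
- bot.servo_line(position, ori=None, velocity=0.15): straight line of the TCP; ori=None keeps the orientation; velocity is the mean speed in m/s.
- bot.goto_joints(angles): joint-space move.
- hand.move_gripper(opening, strength=None): finger opening in m; strength is the grip in N (None keeps the last); returns when the fingers have stopped.
- bot.dwell(seconds).
- kinematics.solve_ik(position, orientation): joint angles nearest the present ones, or None.
- get_obs(): the state.
- vision.read_camera(name): name is "scene" or "top" or "wrist"; returns a dict with "frame" (420x560x3 uint8, red, green, blue), "intrinsics" (3x3 intrinsics, pixels), "view" (4x4, takes a point from world to camera coordinates). Camera axes: x right, y down, z forward; pixel columns grow to the right and rows downward; lengths in m; the calibration is good to about 2 mm. A picture is of the moment at which its call begins. There is no depth.
A pose or a line that the arm cannot do raises bot.IKError and nothing moves.
- hand_in(): hands the job in; it is judged then, once.
The state is a dict: "time_s": time; "joint_pos": joint angles; "joint_vel": joint speeds; "joint_efforts": joint torques, N m; "position": TCP position; "orientation": TCP orientation; "wrist_force": force on the tool from outside, world axes, zero at the start; "ft_torque": the same for the moment, N m; "gripper_width": finger opening in m; "grip_force": force on a finger pad.
Only numpy, scipy, OpenCV 4.12 (cv2) and the standard library are available. Lean on these libraries where they do the work, as an engineer would, in place of code of your own. Each camera call takes 0.05 s, during which the arm holds its last target. There are 200 camera calls.

### The job

Two sliding trays are parked under the low bench shelf: pick up the pull hook by its wooden grip, reach its prong under the shelf, drop it into the eye of the tray that holds the shoe soles and pull that tray straight out by about ten centimetres. Then lift the hook out of the eye and stand it upright on the bench with its prong clear of the eye, and let go. Leave the tray of heel blocks where it is.

Things in the scene. Friction and masses are not known exactly. Their poses are not given: they have to be found in the camera images.
- hook_grip (a point): Pull hook, loose, standing on the bench: wooden block grip 100 long (x), 30 wide (y), 64 high; this point is its centre, 32 above the bench. An 8 mm steel rod leaves its +x end 50 above the underside and ends in a prong bent straight down, 180 ahead (+x) of this point, its tip 1 above the underside. x along the rod to the prong, z up. About 0.2 kg.
- eye_soles (a point): Centre of the eye of the tray with a stack of black shoe soles (long, foot-shaped). Flat level ring of 8 mm bar: hole 36 across, 52 outside, 18 to 26 above the bench, nothing under or over it but the shelf. The steel tray (300 x 112, 34 high) begins 45 behind it (+x). x points inwards along the slide, so the tray comes out to -x; z up.
- tray_soles (a joint): How far the sole tray is out, in m: 0 fully in, stop at 0.13; starts at 0 to 0.015. Friction about 3 N; stays where left. The shelf over both trays is a plywood board 360 wide, 150 deep, underside 125 and top 143 above the bench, on four blue posts at its corners 95 sideways from the nearer eye. Its front edge is 65 to -x of the eye at joint 0.
- eye_heels (a point): Centre of the same kind of eye on the other tray, which holds a row of four black heel blocks (short, square). It lies 140 to the left or right of the sole tray's eye; same axes and sizes. To be left alone.
There are look-alikes about, which are no part of the job. Leave any orange or red look-alike of the part that bears hook_grip alone.

How it is judged:
On the way, in this order (a step that is already met when the one before it is completed fails the run):
1. the hook's prong stands in the eye of the sole tray, the tray still in (x of eye_soles in the frame of hook_grip between 0.158 and 0.202 m and y of eye_soles in the frame of hook_grip between -0.022 and 0.022 m and z of eye_soles in the frame of hook_grip above -0.034 m and value of joint tray_soles below 0.04 m), for 0.1 s.
2. the sole tray is out by 80 mm or more with the prong still in its eye (value of joint tray_soles above 0.08 m and x of eye_soles in the frame of hook_grip between 0.15 and 0.21 m and y of eye_soles in the frame of hook_grip between -0.026 and 0.026 m and z of eye_soles in the frame of hook_grip above -0.04 m), for 0.1 s.
At the end, for the whole second after the job is handed in: The sole tray is out by at least 80 mm, the heel tray is within 20 mm of where it was, and the hook stands upright (within 10 degrees) on the bench, released, with its prong outside the eye (20 mm or more from the eye's centre along or across the rod) (value of joint tray_soles above 0.08 m and distance of eye_heels from where it was at the start of the episode below 0.02 m and angle between hook_grip's own z axis and vertical below 0.17 rad and height (world z) of hook_grip between 0.024 and 0.042 m and (x of eye_soles in the frame of hook_grip above 0.2 m or x of eye_soles in the frame of hook_grip below 0.16 m or y of eye_soles in the frame of hook_grip above 0.02 m or y of eye_soles in the frame of hook_grip below -0.02 m)); the robot touches nothing.
It fails at once if the heel tray is moved by more than 20 mm (distance of eye_heels from where it was at the start of the episode above 0.02 m).
It also fails if it takes over 54 s, if anything falls off the work surface, if the arm or the gripper's body presses on something with over 40 N, if the wrist force passes 120 N, or if a joint passes its speed limit or range.

## Working session

There is one attempt and no reset: what is moved stays moved. The work goes in short steps, each a Python script; the robot and the scene stay as the last script left them, time stands still between calls to the robot, and variables do not carry over. Pictures are saved under pics/ and viewed, at most 10 in all, crops included, and the job is handed in when it is done.

```bash
mkdir -p pics
cat > h.py <<'E'
import numpy as np, cv2
from workcell import bot, hand, kinematics, get_obs, vision, hand_in
def snap(n,f):
    c=vision.read_camera(n); cv2.imwrite(f'pics/{f}.png',c['frame'][:,:,::-1]); np.savez(f'pics/{f}.npz',**c); return c
def ray(c,u,v,z):
    K=c['intrinsics'];V=c['view'];R=V[:3,:3];o=-R.T@V[:3,3]
    d=R.T@np.linalg.inv(K)@np.array([u,v,1.]);return o+d*(z-o[2])/d[2]
def proj(c,p):
    q=c['view'][:3,:3]@np.array(p)+c['view'][:3,3];q=c['intrinsics']@q;return q[:2]/q[2]
E
python3 - <<'E'
from h import *
for n in("scene","top"):
    c=snap(n,n+"0");R=c['view'][:3,:3];print(n,-R.T@c['view'][:3,3],R[2],c['intrinsics'][0,0])
print(get_obs()['time_s'])
E
```

```text
scene [ 1.07974507 -0.07428688  1.05408385] [-0.48785101 -0.08875431 -0.86840317] 463.40583998113937
top [ 0.39371359 -0.17919804  0.98440632] [ 0.13485688 -0.00730699 -0.99083815] 464.7066710682973
0.1
```

View pics/top0.png

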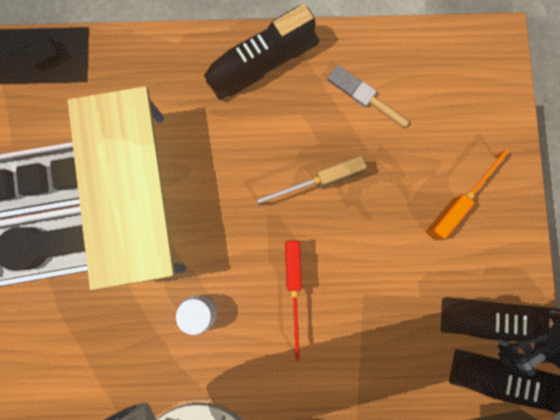

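View pics/scene0.png

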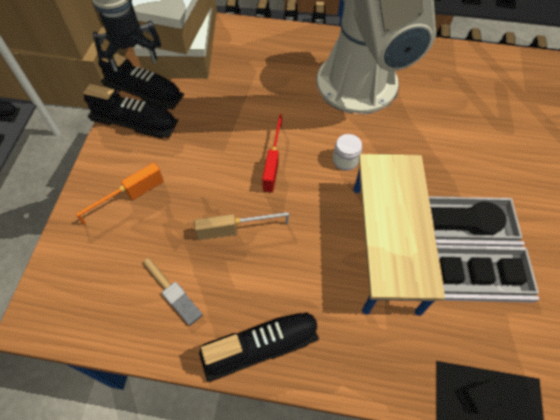

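The top view has world +x up and +y left. The wooden hook's grip is at (342,172) and its prong at (260,201). The shelf is on the left, with its front edge running (148,90)–(172,277), and the sole tray is the lower one. In the scene view the trays' far ends are visible near (520,200)–(535,295). The red look-alike at (293,265) and the white jar at (195,315) are both close to the pull path.

Run:
```python
from h import *
for n in("top0","scene0"):
    c=np.load(f'pics/{n}.npz');im=c['frame'];hsv=cv2.cvtColor(im,cv2.COLOR_RGB2HSV)
    H,S,V=[hsv[...,i].astype(int) for i in range(3)]
    # print sample colours
    pts={'top0':[(342,172),(120,180),(250,190),(290,187),(293,260)],'scene0':[(215,227),(400,230),(260,250),(265,218),(520,220)]}[n]
    for p in pts: print(n,p,hsv[p[1],p[0]])
    m=((H>=18)&(H<=32)&(S>60)&(V>120)).astype(np.uint8)
    m=cv2.morphologyEx(m,cv2.MORPH_OPEN,np.ones((3,3)))
    for k in cv2.findContours(m,0,2)[0]:
        if cv2.contourArea(k)>150: print(' c',cv2.contourArea(k),np.round(cv2.boxPoints(cv2.minAreaRect(k))).tolist(),cv2.approxPolyDP(k,4,True)[:,0].tolist())
c=np.load('pics/top0.npz');im=c['frame'][:,:,::-1]
s=np.load('pics/scene0.npz')['frame'][:,:,::-1]
a=cv2.resize(im[130:260,230:430],(800,520),interpolation=cv2.INTER_CUBIC)
b=cv2.resize(s[140:320,340:540],(660,594),interpolation=cv2.INTER_CUBIC)
cv2.imwrite('pics/a.png',a);cv2.imwrite('pics/b.png',b)
```

```text
top0 (342, 172) [ 18 131 211]
top0 (120, 180) [ 28  90 239]
top0 (250, 190) [ 14 166 186]
top0 (290, 187) [ 11  76 187]
top0 (293, 260) [  2 215 235]
 c 15856.0 [[64.0, 97.0], [149.0, 85.0], [175.0, 278.0], [90.0, 289.0]] [[146, 87], [68, 99], [90, 289], [173, 274]]
 c 363.0 [[272.0, 21.0], [303.0, 2.0], [312.0, 17.0], [281.0, 36.0]] [[307, 9], [299, 13], [296, 7], [290, 10], [295, 15], [277, 19], [278, 31], [285, 34], [297, 26], [293, 21], [303, 23], [305, 16], [309, 18]]
scene0 (215, 227) [ 18 129 138]
scene0 (400, 230) [ 24 100 234]
scene0 (260, 250) [ 14 160 182]
scene0 (265, 218) [ 14  57 160]
scene0 (520, 220) [ 14 159 172]
 c 570.0 [[200.0, 347.0], [236.0, 333.0], [242.0, 351.0], [206.0, 364.0]] [[237, 336], [202, 346], [210, 349], [202, 350], [206, 363], [214, 361], [212, 352], [221, 354], [219, 359], [228, 350], [241, 351]]
 c 302.5 [[195.0, 219.0], [238.0, 214.0], [240.0, 224.0], [197.0, 230.0]] [[239, 219], [196, 220], [196, 225], [226, 226]]
 c 9752.5 [[357.0, 154.0], [431.0, 148.0], [445.0, 299.0], [371.0, 306.0]] [[360, 154], [371, 296], [443, 299], [421, 157]]
```

View pics/a.png

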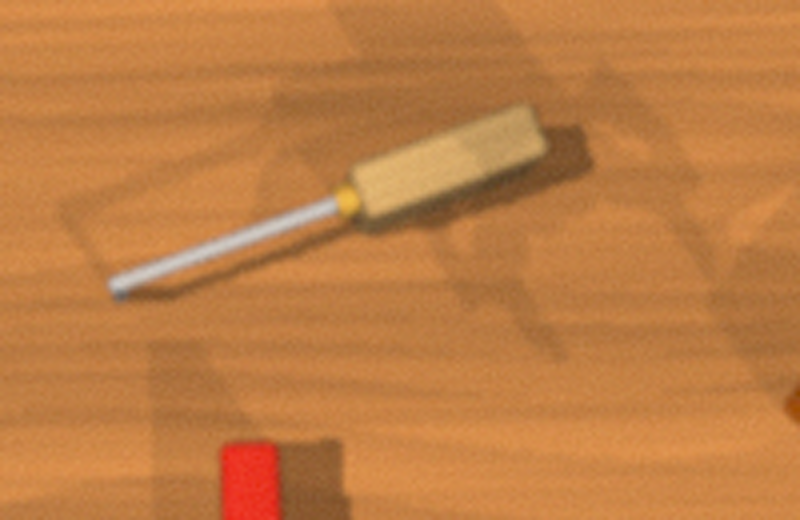

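View pics/b.png

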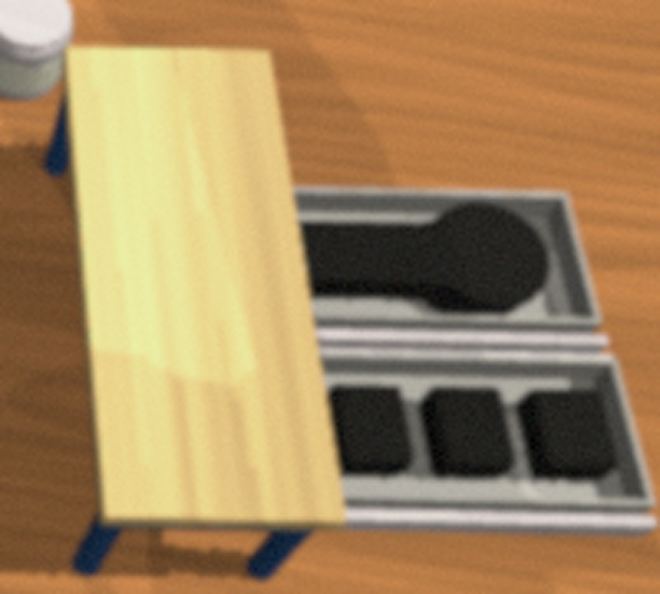

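Crop a (4x, origin 230,130) shows the grip's top face with corners (528,103), (548,148), (370,222) and (352,172), and the rod elbow at (115,285). Crop b (3.3x, origin 340,140) shows the sole tray's far rim corners at (568,193) and (602,322), and the heel tray's at (612,360) and (652,503).

Run:
```python
from h import *
np.set_printoptions(precision=4,suppress=True)
T=np.load('pics/top0.npz');S=np.load('pics/scene0.npz')
A=lambda u,v,z:ray(T,230+u/4,130+v/4,z)[:2]
B=lambda u,v,z:ray(S,340+u/3.3,140+v/3.3,z)[:2]
g=[A(*p,.064) for p in[(528,103),(548,148),(370,222),(352,172)]]
print('grip',np.array(g),np.mean(g,0),[np.linalg.norm(g[i]-g[i-1]) for i in range(4)])
tip=A(115,285,.05);c=np.mean(g,0);print('elbow',tip,np.linalg.norm(tip-c),np.degrees(np.arctan2(*(tip-c)[::-1])))
for n,q,C in(('top',[(146,87),(68,99),(90,289),(173,276)],T),('scene',[(360,154),(371,297),(443,299),(421,155)],S)):
    q=np.array([ray(C,*p,.143)[:2] for p in q]);print('shelf',n,q,[np.linalg.norm(q[i]-q[i-1]) for i in range(4)])
for n,p,q in(('sole',(568,193),(602,322)),('heel',(612,360),(652,503))):
  for z in(.034,.04): a,b=B(*p,z),B(*q,z);print(n,z,a,b,np.linalg.norm(a-b),(a+b)/2)
# red grip and jar
im=T['frame'];hsv=cv2.cvtColor(im,cv2.COLOR_RGB2HSV)
m=((hsv[...,0]<6)&(hsv[...,1]>180)&(hsv[...,2]>100)).astype(np.uint8)
k=max(cv2.findContours(m,0,2)[0],key=cv2.contourArea);x,y,w,h=cv2.boundingRect(k);print('red',x,y,w,h,ray(T,x,y,.064),ray(T,x+w,y,.064),ray(T,x+w,y,.0))
print('jar',ray(T,195,315,.06))
```

```text
grip [[ 0.6093 -0.3499]
 [ 0.5858 -0.3588]
 [ 0.5502 -0.2674]
 [ 0.576  -0.2594]] [ 0.5803 -0.3089] [np.float64(0.09645192254264558), np.float64(0.025147027789056687), np.float64(0.09805915833798659), np.float64(0.027024763479436054)]
elbow [ 0.5236 -0.1382] 0.1798880040408439 108.36526421086121
shelf top [[0.7342 0.0662]
 [0.7143 0.2124]
 [0.3611 0.161 ]
 [0.38   0.0136]] [np.float64(0.3581006786945049), np.float64(0.1475434871505967), np.float64(0.3569541725109243), np.float64(0.14858881884750938)]
shelf scene [[0.3829 0.0168]
 [0.7393 0.0669]
 [0.7189 0.2113]
 [0.3613 0.1623]] [np.float64(0.14711299944314873), np.float64(0.3598961997458384), np.float64(0.14580865520231187), np.float64(0.3608889652702671)]
sole 0.034 [0.3752 0.4219] [0.4853 0.4375] 0.1111866649851724 [0.4303 0.4297]
sole 0.04 [0.3794 0.419 ] [0.4888 0.4345] 0.11053267954138073 [0.4341 0.4268]
heel 0.034 [0.5158 0.4418] [0.6233 0.4587] 0.10880745315400708 [0.5696 0.4503]
heel 0.04 [0.5192 0.4388] [0.626  0.4556] 0.10816746192350984 [0.5726 0.4472]
red 286 241 16 50 [ 0.441 -0.191  0.064] [ 0.4401 -0.2226  0.064 ] [ 0.4434 -0.2256  0.    ]
jar [ 0.3026 -0.0104  0.06  ]
```

All checks agree. The grip is at (0.580,-0.309) heading 108.4°, and the elbow is 0.180 m ahead of it. The slide heading is 98.2°. The shelf and the tray end put the sole eye at about (0.480,0.089), within 7 mm of each other, which is the joint offset. I'll grasp the hook now.

```bash
cat >> h.py <<'E'
from scipy.spatial.transform import Rotation as Ro
def ori(deg,flip):
    t=np.radians(deg+180*flip);x=np.array([np.cos(t),np.sin(t),0]);z=np.array([0,0,-1.]);return Ro.from_matrix(np.c_[x,np.cross(z,x),z]).as_quat()
hd=lambda deg:np.array([np.cos(np.radians(deg)),np.sin(np.radians(deg)),0])
EYE=np.array([.480,.089,0])
def tcp(prong,deg,z): p=np.array(prong)-.18*hd(deg); return [p[0],p[1],z]
def st(): o=get_obs();print(round(o['time_s'],2),np.round(o['position'],4),'F',np.round(o['wrist_force'],1),'w',round(o['gripper_width'],4),'g',np.round(o['grip_force'],1))
E
python3 - <<'E'
from h import *
g=[.5803,-.3089]
best=None
for f in(0,1):
    q1=kinematics.solve_ik([*g,.04],ori(108.4,f));q2=kinematics.solve_ik(tcp(EYE,103,.082),ori(103,f));print(f,q1,q2)
    if q1 is not None and q2 is not None:
        m=max(abs(q1[5]),abs(q2[5]))
        if best is None or m<best[0]:best=(m,f)
f=best[1];print('flip',f);q=ori(108.4,f)
bot.reach([*g,.15],q);bot.servo_line([*g,.04],velocity=.12)
hand.move_gripper(.02,60);st()
bot.servo_line([*g,.082],velocity=.1);st()
snap('top','top1');snap('scene','scene1')
E
```

```text
0 [-4.91442693e-01  6.41604880e-01  1.69072991e+00 -4.44089210e-16
  8.09257863e-01 -8.12583276e-01] [-1.67315057e-01  4.27873721e-01  1.96930293e+00 -4.44089210e-16
  7.44416002e-01 -3.94207860e-01]
1 [-4.91442693e-01  6.41604880e-01  1.69072991e+00 -4.44089210e-16
  8.09257863e-01  2.32900938e+00] [-1.67315057e-01  4.27873721e-01  1.96930293e+00 -4.44089210e-16
  7.44416002e-01  2.74738479e+00]
flip 0
3.21 [ 0.5807 -0.3091  0.0405] F [0.  0.3 4.6] w 0.0296 g 59.8
3.77 [ 0.5802 -0.3089  0.0821] F [-0.4  0.2 -1.8] w 0.0292 g 59.2
```

View pics/scene1.png

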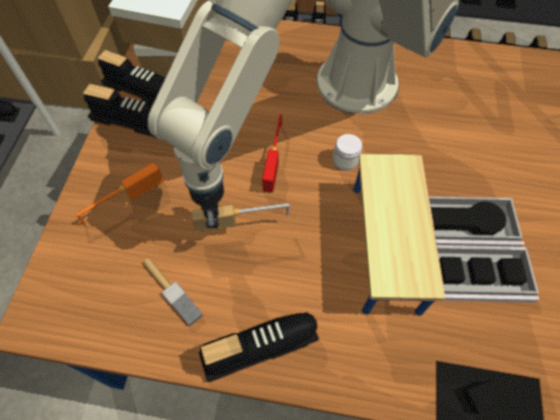

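The hook is held and lifted, with its elbow near (288,206), and the trays are undisturbed. Next I reach under the shelf and lower the prong.

Run:
```python
from h import *
S=np.load('pics/scene1.npz')
g=np.array([.5802,-.3089,0]);print('elbow exp px',proj(S,(g+.18*hd(108.4))[:2].tolist()+[.092]))
u=hd(98.2);q=ori(103,0)
bot.servo_line(tcp(EYE-.14*u,103,.084),q,velocity=.12);st()
bot.servo_line(tcp(EYE,103,.084),velocity=.12);st()
for z in(.062,.052,.043):
    bot.servo_line(tcp(EYE,103,z),velocity=.06);st()
    if get_obs()['wrist_force'][2]>6: print('contact');break
snap('scene','scene2')
```

```text
elbow exp px [287.36847542 204.69843483]
4.8 [ 0.541  -0.2254  0.0842] F [-0.4 -1.  -2.1] w 0.0295 g 59.2
6.12 [ 0.5207 -0.0869  0.084 ] F [ 0.2  0.3 -1.4] w 0.0288 g 59.2
6.63 [ 0.5202 -0.0864  0.0615] F [-0.6 -0.5 -1.8] w 0.0293 g 59.2
6.95 [ 0.5202 -0.0863  0.0516] F [-0.1 -0.9 -2.5] w 0.0294 g 59.2
7.25 [ 0.5201 -0.0863  0.0425] F [-0.7 -0.2 -1. ] w 0.0296 g 59.2
```

It went down with no contact force, so I pull.

Run:
```python
from h import *
u=hd(98.2)
bot.dwell(.3)
for d in(.03,.107):
    bot.servo_line(tcp(EYE-d*u,103,.043),velocity=.06);st()
bot.dwell(.3);snap('scene','scene3');c=snap('top','top3')
s=cv2.imread('pics/scene3.png')[140:320,240:540];t=cv2.imread('pics/top3.png')[60:300,0:400]
cv2.imwrite('pics/c.png',np.vstack([cv2.resize(s,(500,300)),cv2.resize(t,(500,300))]))
```

```text
8.25 [ 0.5249 -0.1165  0.043 ] F [-0.4 -0.8 -2.3] w 0.0294 g 59.6
9.68 [ 0.5359 -0.1923  0.0431] F [ 0.7  0.7 -1.8] w 0.0292 g 59.5
```

View pics/c.png

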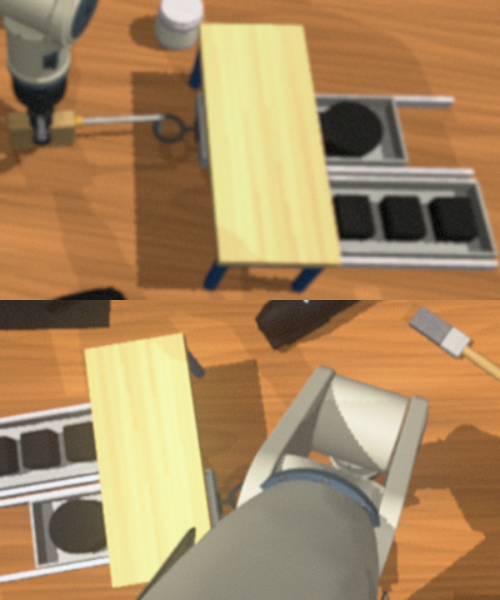

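The sole tray is out. Its ring at (169,127) in the crop is clear of the shelf with the prong in it, and the heel tray hasn't moved. I'll measure the travel, then lift, back off, set the hook down and release.

Run:
```python
from h import *
S=np.load('pics/scene3.npz');u=hd(98.2)
B=lambda p,z:ray(S,240+p[0]*.6,140+p[1]*.6,z)
e=(B((396,97),.034)+B((408,161),.034))/2
print('moved',(np.array([.4303,.4297])-e[:2])@u[:2]);r=B((169,127),.026);print('eye',r,'rel to start',(EYE-r)@u)
```

```text
moved 0.08941127974797175
eye [ 0.49553534 -0.00265956  0.026     ] rel to start 0.09293824394948158
```

Run:
```python
from h import *
u=hd(98.2)
P=EYE-.112*u
bot.servo_line(tcp(P,103,.043),velocity=.05);bot.dwell(.3)
P=P+.008*u                       # take the prong off the ring's edge
bot.servo_line(tcp(P,103,.043),velocity=.05)
bot.servo_line(tcp(P,103,.088),velocity=.08);st()
P=P-.065*hd(103)
bot.servo_line(tcp(P,103,.088),velocity=.1);st()
bot.servo_line(tcp(P,103,.046),velocity=.08)
bot.servo_line(tcp(P,103,.0405),velocity=.03);st()
hand.move_gripper(.07);bot.dwell(.2)
bot.servo_line(tcp(P,103,.2),velocity=.12);st()
bot.reach([.38,-.45,.3],ori(103,0));st()
snap('scene','scene4');snap('top','top4')
s=cv2.imread('pics/scene4.png')[130:330,180:540];t=cv2.imread('pics/top4.png')[60:360,0:400]
cv2.imwrite('pics/d.png',np.vstack([cv2.resize(s,(500,278)),cv2.resize(t,(500,320))]))
```

```text
11.66 [ 0.5352 -0.1893  0.0881] F [-0.3 -1.1 -1.8] w 0.0297 g 59.6
12.46 [ 0.5496 -0.2525  0.0878] F [-0.1 -0.4 -1.1] w 0.0297 g 59.6
13.47 [ 0.55   -0.2527  0.0406] F [-0.4  0.1 -1.9] w 0.0294 g 59.6
15.62 [ 0.5495 -0.2524  0.1992] F [ 0.3 -0.2 -0.2] w 0.0701 g 0.0
16.71 [ 0.3805 -0.4492  0.2993] F [-0.1 -0.3  0. ] w 0.0698 g 0.0
```

View pics/d.png

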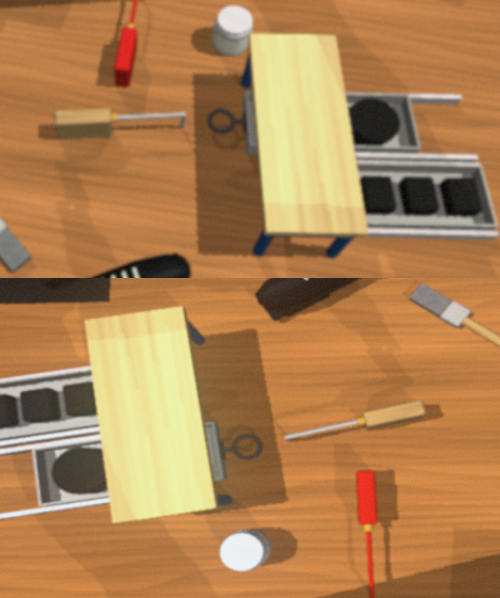

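The hook stands upright and free, with its prong well clear of the ring. The sole tray is out, the heel tray and the red look-alike haven't moved, and the arm is clear.

```bash
python3 -c "
from h import *
T=np.load('pics/top4.npz');r=ray(T,194.4,217.5,.026);print('out from start',(EYE-r)@hd(98.2))
print(hand_in())"
```

```text
out from start 0.09366903708804136
the job is handed in; nothing more can be done
None
```

The job is handed in: the sole tray is out by about 95–100 mm (camera estimate), the hook stands upright and released with its prong clear of the eye, and the heel tray hasn't visibly moved; no verdict was returned.

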